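Spin down the loose wing nut on the exhaust pipe clamp

TASK

Secure the exhaust pipe in its bench cradle: of the two wing nuts on the saddle strap, one still stands high on its stud. Run that one down clockwise (seen from above) until it stops on the strap, pushing its wings round with repeated light strokes of a fingertip, never pinching or forcing it. Leave the tight nut and everything lying about as they are, and finish with the hand clear.

Things in the scene. Friction and masses are not known exactly. Their poses are not given: they have to be found in the camera images.
- cradle: pipe cradle fixed to the bench: blue base plate 200 (x) x 220 (y) x 15 mm; origin: centre of its underside, z up. An exhaust pipe 50 mm across and 240 mm long (56 mm flange at the +x end) lies along the cradle's x axis, its axis 50 mm above the bench, held by a saddle strap. Only the two wing nuts can move.
- saddle (a point): top middle of the aluminium saddle strap, 79 mm above the bench: a round hump over the pipe, 58 mm across (y) and 50 mm long (x), with a flat ear on each side, 50 mm wide in x, reaching 96 mm out from the pipe's axis, top face 50 mm above the bench. A vertical threaded stud stands in each ear, 70 mm from the pipe's axis (cradle x = 0, y = +70 and -70 mm).
- stud_top_loose (a point): top of the fixed stud that carries the loose nut, 84 mm above the bench; the stud is 13 mm across. It is on the +y or the -y side of the pipe, by chance. The hump passes about 5 mm from the wing tips, so a finger can go round the outer side of the stud and somewhat past both ends, but not between stud and pipe.
- hub_loose (a point): point on the axis of the loose wing nut, 10 mm above its underside; 61.5 mm above the bench when seated, 4 mm higher for each turn left. Steel, same as the other nut: round hub 22 mm across, 16 mm high, with two flat upright wings opposite each other, 6 mm thick, reaching 36 mm from the axis and from 4 to 25 mm above the underside.
- wing_loose (a point): point in one wing of the loose nut, 30 mm from its axis and 17 mm above its underside (the other wing is opposite). With the nut seated it lies from the stud toward the cradle's +x; otherwise it is turned from there, counter-clockwise from above, by the angle left.
- nut_loose (a joint): turn left on the loose nut, rad: 0 = seated on its ear (wings parallel to the pipe; a firm stop); grows as it is unscrewed (counter-clockwise from above); 5.5 to 8.5 at the start. Turned clockwise it goes down. Drag about 0.05 N m; it does not coast and stays where it is left. Over 45 N from the fingers is forcing it.
- hub_tight (a point): the same point of the other wing nut, across the pipe, which is already tight: seated, wings parallel to the pipe
- nut_tight (a joint): the same for the tight nut: 0, and it must stay there; it would unscrew if its wings were pushed counter-clockwise
- gasket: loose copper ring, 32 mm across, 12 mm high, lying on the cradle's base plate near a corner; bystander, origin under its centre
- bushing: loose black rubber puck, 24 mm across, 22 mm high, on the cradle's base plate near a corner; bystander, origin under its centre
- flange: loose dark steel ring, 90 mm across, 12 mm high, on the bench; bystander, origin under its centre
- spanner: loose open-ended spanner lying on the bench; bystander
- pipe_offcut: loose steel cylinder, 42 mm across, standing 130 mm high on the bench; bystander, origin under its centre
- spray_can: loose grey can, 56 mm across, 150 mm high, on the bench; bystander, origin under its centre
- carton: loose cardboard box 100 x 70 x 50 mm on the bench; bystander, origin under its centre

How it is judged (in metres and radians):
At the end, for the whole second after the job is handed in: The loose nut is down on its stop (less than 0.25 rad, about 14 degrees, left to turn) and still; the tight nut is still tight (within 0.25 rad); the bystanders are at rest (value of joint each of nut_loose, nut_tight below 0.25 rad and velocity of joint nut_loose between -0.1 and 0.1 rad/s and linear speed of each of gasket, bushing, flange, spanner, pipe_offcut, spray_can, carton below 0.02 m/s); the robot touches nothing.
It fails at once if the tight wing nut was turned by more than 0.3 rad (value of joint nut_tight above 0.3 rad).
It fails at once if the loose nut was pinched or forced (more than 45 N between fingers and nut) (contact force between the fingers and nut_loose above 45 N).
It fails at once if the loose nut was unscrewed nearly off its stud (value of joint nut_loose above 9.8 rad).
It fails at once if a bystander was lifted, carried or shoved more than 20 mm (distance of any of gasket, bushing, flange, spanner, pipe_offcut, spray_can, carton from where it was at the start of the episode above 0.02 m).
It also fails if it takes over 54 s, if anything falls off the work surface, if the arm or the gripper's body presses on something with over 40 N, if the wrist force passes 120 N, or if a joint passes its speed limit or range.

ROBOT

A 6-joint arm with a two-finger parallel gripper is mounted at the origin on the work surface. World frame = base frame: x ahead of the robot, y to its left, z up, the work surface at z = 0. Lengths are in mm, angles in degrees, forces in N, time in s.
With the tool pointing down it reaches from about 350 to 850 mm from the base axis. Payload 8.1 kg.
Tool frame: the origin (TCP) lies at the centre of the arm's flange, where the gripper is bolted on; the fingertips stand 173 mm ahead of it and the grasp point (between the pads) lies 155 mm ahead of it; z points along the fingers, y is the line along which they close (so a half turn about z gives the same grasp; the last joint's range is limited). The gripper opens to 85 mm and grips with 20 to 120 N. Pads are 22 mm wide; open, the fingers measure 114 mm over their backs; the gripper's body (76 mm by 85 mm) begins 54 mm behind the grasp point. The pads swing forward as they close: fully open they stand 13 mm farther back than shut.
Start: joints at [69.477, 7.471, 85.268, -0, 87.261, -4.893], TCP at [161.636, 577.824, 404.692] pointing down, gripper open.
Joint ranges: [-169.43, 169.43], [-51.17, 129.36], [1.28, 143.12], [-76.62, 256.62], [0, 156.53], [-152.29, 152.29]. Speed limits (degrees/s): [136.94, 136.94, 159.86, 180, 180, 180].

INTERFACE

Orientations are given as [roll, pitch, yaw] about the fixed x, y, z axes, in that order (R = Rz(yaw) Ry(pitch) Rx(roll)).
In Python, from bench import * gives the robot as it stands.
- The arm moves only by the shell command python3 -m jog 'ROWS' [FORCE]. ROWS is text: rows parted by semicolons, each of 7 numbers parted by spaces: the shift along the tool's x, y, z scaled (see below), then the turn, a rotation vector about the tool's x, y, z scaled (see below), then the closure, from -1 (fully open) to 1 (shut). In form: tx ty tz wx wy wz hand; .... A call has 1 to 5 rows; each row shifts and turns the commanded pose from where the row before left it, along the tool's axes as they then stand; what a row does not reach is not made up. The controller multiplies each number of a shift by 0.1 m and each number of a turn by 60 degrees. A row lasts 1/8 s, in which the tool goes at most 62.5 mm and 10.7 degrees, less where a joint would pass 70% of its speed; a pose out of reach is approached as far as the arm can. A call with a number of a shift or a turn outside -1 to 1 is refused whole. A call with a gripper value outside its range is refused whole. The fingers move at their own pace and stop on an object; FORCE is the grip in N (left out, the last holds). Time passes only in rows, so rows that do not move let the fingers close. It gives the time, the measured TCP pose, the force, the opening and the grip force at its end, in the units of the state.
- sense(): the state, without advancing time (a new reading comes with each control period).
- snapshot(name): name is "scene" or "top" or "wrist"; returns a dict with "img" (480x640x3 uint8, red, green, blue), "fx", "fy", "cx", "cy" (pixels), "extrinsics" (4x4, takes a point from camera to world coordinates). Camera axes: x right, y down, z forward; pixel columns grow to the right and rows downward; lengths in mm; the calibration is good to about 2 mm. A picture is of the moment at which its call begins. There is no depth.
- hand_in(): hands the job in; it is judged then, once.
The state is a dict: "time": time; "joint_pos": joint angles; "qd": joint speeds; "joint_efforts": joint torques, N m; "tool_pos": TCP position; "tcp_rot": TCP orientation; "ft_force": force on the tool from outside, world axes, zero at the start; "wrist_torque": the same for the moment, N m; "finger_gap": finger opening in mm; "grip_force": force on a finger pad.
Only numpy, scipy, OpenCV 4.12 (cv2) and the standard library are available. Lean on these libraries where they do the work, as an engineer would, in place of code of your own. Each camera call takes 0.05 s, during which the arm holds its last target. There are 200 camera calls.

## Working session

There is one attempt and no reset: what is moved stays moved. The work goes in short steps, Python scripts to look and compute and a shell command to move; the robot and the scene stay as the last step left them, time stands still between calls to the robot, and variables do not carry over. Pictures are saved under pics/ and viewed, at most 10 in all, crops included, and the job is handed in when it is done.

```bash
ls; mkdir -p pics; python3 - <<'E'
from bench import *
import cv2,numpy as np
for n in ["top","scene"]:
    s=snapshot(n); cv2.imwrite(f"pics/{n}0.png",s["img"][:,:,::-1])
    print(n,s["fx"],s["cx"],s["cy"],np.round(s["extrinsics"],3).tolist())
print(sense())
E
```

```text
pics
top 493.15826654594065 317.9754734147728 241.92738521765855 [[0.015, -0.989, 0.147, 327.93], [-1.0, -0.017, -0.01, 12.312], [0.013, -0.147, -0.989, 1465.879], [0.0, 0.0, 0.0, 1.0]]
scene 563.72898837429 318.6655933728844 234.56549550116304 [[-0.664, 0.644, -0.379, 1020.237], [0.748, 0.575, -0.332, 425.714], [0.005, -0.504, -0.864, 1188.728], [0.0, 0.0, 0.0, 1.0]]
{'time': 0.1, 'joint_pos': array([ 6.94776838e+01,  7.51284725e+00,  8.53238139e+01, -1.45219625e-03,
        8.72619466e+01, -4.89266363e+00]), 'qd': array([-0.10081376, -0.17213929, -0.13783197,  0.05898167,  0.01930506,
       -0.01152329]), 'joint_efforts': array([ 1.04835235e-03, -5.70960402e+01, -5.01936114e+01, -2.36993919e-04,
        8.34628270e-03, -3.56117653e-05]), 'tool_pos': array([161.55698622, 577.62439118, 403.72011805]), 'tcp_rot': array([-1.79901628e+02, -6.96506198e-03,  1.64370412e+02]), 'ft_force': array([-0.07784808, -0.25257682,  0.33631926]), 'wrist_torque': array([-0.01038837, -0.01614666,  0.01420553]), 'grip_force': 0.0, 'finger_gap': 85.32600478413839}
```

View pics/top0.png

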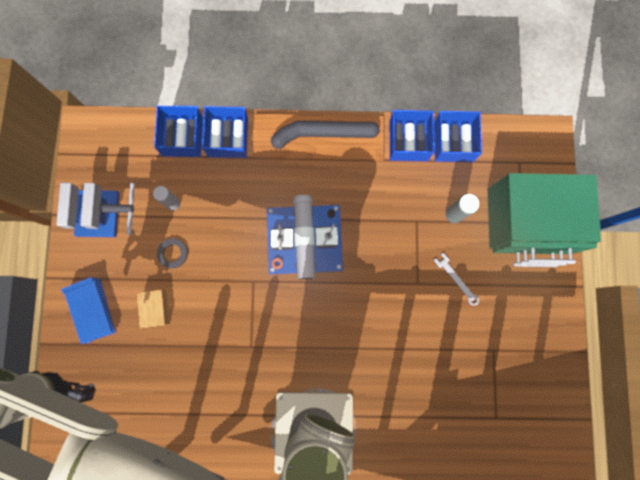

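View pics/scene0.png

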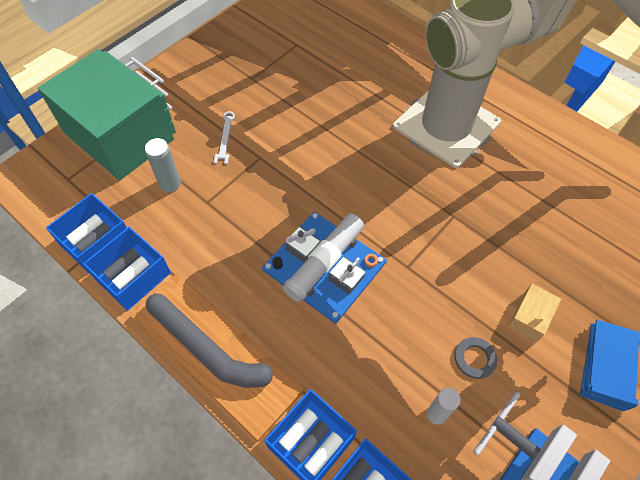

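The top view shows the cradle around (304,240), with the pipe running up the image (world x) and nuts at about (281,237) and (328,237). The scene view shows the same nuts at (349,268) and (301,237). I'll measure the plate and zoom in.

```bash
cat > h.py <<'E'
from bench import *
import cv2,numpy as np
def ray(s,u,v):
    E=np.array(s["extrinsics"]);d=E[:3,:3]@np.array([(u-s["cx"])/s["fx"],(v-s["cy"])/s["fy"],1.]);return E[:3,3],d
def onz(s,u,v,z):
    o,d=ray(s,u,v);return o+d*(z-o[2])/d[2]
def proj(s,p):
    E=np.array(s["extrinsics"]);c=E[:3,:3].T@(np.array(p,float)-E[:3,3]);return s["cx"]+s["fx"]*c[0]/c[2],s["cy"]+s["fy"]*c[1]/c[2]
def tri(*rs):
    A=np.zeros((3,3));b=np.zeros(3)
    for o,d in rs:
        d=d/np.linalg.norm(d);M=np.eye(3)-np.outer(d,d);A+=M;b+=M@o
    return np.linalg.solve(A,b)
E
python3 - <<'E'
from h import *
crops=[]
for n,(x0,x1,y0,y1) in {"top":(255,355,185,285),"scene":(255,395,205,330)}.items():
    s=snapshot(n);im=s["img"]
    hsv=cv2.cvtColor(im,cv2.COLOR_RGB2HSV)
    m=cv2.inRange(hsv,(100,90,40),(130,255,255));mm=np.zeros_like(m);mm[y0:y1,x0:x1]=m[y0:y1,x0:x1]
    pts=cv2.findNonZero(mm)
    h=cv2.convexHull(pts)[:,0].astype(float)
    w=np.array([onz(s,u,v,15)[:2] for u,v in h]).astype(np.float32)
    print(n,cv2.minAreaRect(w), cv2.boxPoints(cv2.minAreaRect(w)).round(1).tolist())
    c=cv2.resize(im[y0:y1,x0:x1],None,fx=400/(x1-x0),fy=400/(x1-x0),interpolation=cv2.INTER_CUBIC);c=cv2.copyMakeBorder(c,0,400-c.shape[0],0,0,cv2.BORDER_CONSTANT) if c.shape[0]<400 else c
    crops.append(c)
cv2.imwrite("pics/crop1.png",np.hstack(crops)[:,:,::-1])
E
```

```text
top ((552.0372924804688, 38.186561584472656), (195.2584686279297, 215.3616180419922), 3.7408523559570312) [[447.6000061035156, 139.3000030517578], [461.6000061035156, -75.5999984741211], [656.5, -62.900001525878906], [642.4000244140625, 152.0]]
scene ((556.2310791015625, 37.162689208984375), (201.36407470703125, 220.57862854003906), 3.5210230350494385) [[449.0, 141.10000610351562], [462.5, -79.0999984741211], [663.5, -66.69999694824219], [649.9000244140625, 153.39999389648438]]
```

View pics/crop1.png

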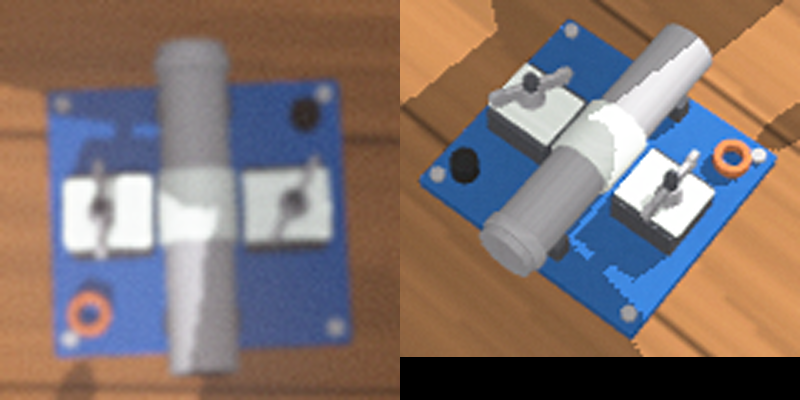

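The loose nut is the one on the −y side: its wings sit at about −30° to the pipe, so roughly 5.8 rad are left. The +y nut is tight. I'll turn the tool to line up with the cradle, close the hand and triangulate the stud.

```bash
python3 - <<'E'
from h import *
a=snapshot("top");b=snapshot("scene")
for nm,p,q in [("loose",(328.7,235.7),(300.9,233.7)),("tight",(280,236.5),(349.9,267.3))]:
    print(nm,tri(ray(a,*p),ray(b,*q)).round(1),onz(a,*p,84).round(1),onz(b,*q,84).round(1))
E
python3 -m jog '0 0 0 0 0 0.15 1;0 0 0 0 0 0.15 1;0 0 0 0 0 0.15 1;0 0 0 0 0 0.15 1;0 0 0 0 0 0.15 1' 20
python3 -m jog '0 0 0 0 0 0.15 1;0 0 0 0 0 0.15 1;0 0 0 0 0 0.13 1;0 0 0 0 0 0 1'
```

```text
loose [554.4 -34.   71.1] [551.4 -32.3  84. ] [560.5 -30.   84. ]
tight [548.2 105.9  75.9] [546.7 105.7  84. ] [551.8 107.9  84. ]
time: 0.92
tool_pos: [161.6, 577.8, 404.6]
tcp_rot: [-180.0, 0.0, 119.1]
ft_force: [0.2, 0.6, -1.2]
finger_gap: 0.1
grip_force: 0.0
time: 1.42
tool_pos: [161.6, 577.8, 404.6]
tcp_rot: [-180.0, 0.0, 93.6]
ft_force: [-0.2, -1.1, 0.3]
finger_gap: -0.2
grip_force: 0.0
```

```bash

python3 -m jog '-0.41 0.26 0 0 0 0 1;-0.41 0.26 0 0 0 0 1;-0.41 0.26 0 0 0 0 1;-0.41 0.26 0 0 0 0 1;-0.41 0.26 0 0 0 0 1' >/dev/null
python3 -m jog '-0.41 0.26 0 0 0 0 1;-0.41 0.26 0 0 0 0 1;-0.41 0.26 0 0 0 0 1;-0.41 0.26 0 0 0 0 1;-0.41 0.26 0 0 0 0 1' >/dev/null
python3 -m jog '-0.41 0.26 0 0 0 0 1;-0.41 0.26 0 0 0 0 1;-0.41 0.26 0 0 0 0 1;-0.41 0.26 0 0 0 0 1;-0.38 0.24 0 0 0 0 1'
python3 -m jog '0 0 0 0 0 0 1;0 0 0 0 0 0 1'
python3 - <<'E'
from h import *
s=snapshot("wrist");cv2.imwrite("pics/w1.png",s["img"][:,:,::-1]);np.save("w1.npy",s,allow_pickle=True)
for p in [(556,-32,84),(554,37.7,79),(587,-8,231)]:print(proj(s,p))
E
```

```text
time: 3.3
tool_pos: [587.8, -10.4, 404.7]
tcp_rot: [180.0, -0.0, 93.8]
ft_force: [-0.4, 0.8, 0.7]
finger_gap: -0.2
grip_force: 0.0
time: 3.55
tool_pos: [586.9, -8.8, 404.4]
tcp_rot: [-180.0, -0.0, 93.7]
ft_force: [0.3, 0.7, -0.2]
finger_gap: -0.2
grip_force: 0.0
(np.float64(276.60870000805727), np.float64(243.05431658936166))
(np.float64(277.6001971134499), np.float64(150.6612810924363))
(np.float64(318.67006073547276), np.float64(312.8826849329362))
```

View pics/w1.png

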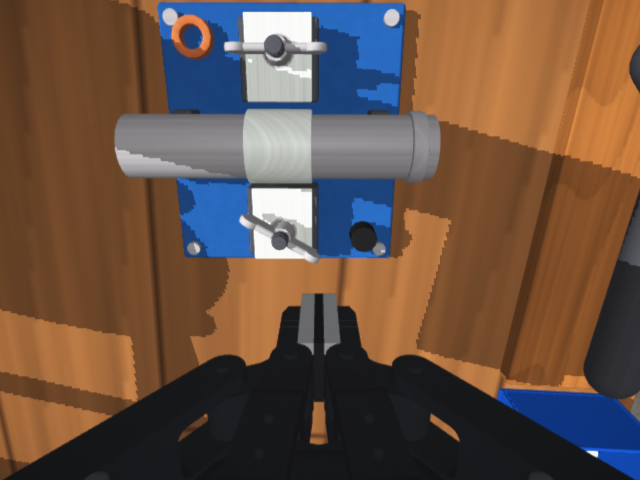

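The wrist view shows the loose stud top at (279.5,241), with wing tips at (246,219) and (314,258), so the wings are at about −30°. The tight nut is parallel to the pipe, and the shut fingertips are around (302–337, 293).

```bash
python3 - <<'E'
from h import *
s=np.load("w1.npy",allow_pickle=True).item()
print(s["fx"],np.round(s["extrinsics"],2).tolist())
L=onz(s,279.5,240.5,84);T=onz(s,275,46,84);print(L,T)
d=L-T;print("yaw",np.degrees(np.arctan2(d[0],-d[1])),np.hypot(*d[:2]))
a=onz(s,246,219,80);b=onz(s,314.5,258,80);print("wing",np.degrees(np.arctan2(*(b-a)[[1,0]])),(a+b)/2)
for z in (231,218,244):
  for dy in(-11,11):
    print(z,dy,proj(s,(586.9-14.5,-8.8+dy,z)),proj(s,(586.9+14.5,-8.8+dy,z)))
E
```

```text
397.59247185840496 [[1.0, 0.06, 0.02, 581.8], [0.06, -0.95, -0.31, 72.02], [-0.0, 0.31, -0.95, 373.64], [0.0, 0.0, 0.0, 1.0]]
[558.15720348 -29.76838225  84.        ] [550.52047751 106.49840553  84.        ]
yaw 3.2076410836521165 136.48061047174932
wing -27.761134710292573 [558.79783835 -29.71746771  80.        ]
231 -11 (np.float64(281.48385885563266), np.float64(336.2030604919658)) (np.float64(351.544474899518), np.float64(340.17108203507934))
231 11 (np.float64(283.4709299286395), np.float64(287.86257268332736)) (np.float64(356.5764613584389), np.float64(292.1785244949914))
218 -11 (np.float64(284.08960135392056), np.float64(319.9287371048363)) (np.float64(349.2509942569641), np.float64(323.6722932410341))
218 11 (np.float64(286.0374945039928), np.float64(274.4512826914322)) (np.float64(353.82485855248353), np.float64(278.49881547044805))
244 -11 (np.float64(278.4536835527862), np.float64(355.1282047956026)) (np.float64(354.21012438406046), np.float64(359.34717056550113))
244 11 (np.float64(280.4664766185331), np.float64(303.5620002355844)) (np.float64(359.7956781500059), np.float64(308.1829961070456))
```

Stud is at about (558, −30.5), cradle yaw about 3.5°, and the shut tips are 173 mm ahead of the TCP. I'm descending to the start point behind the wing, at cradle (+33,+22) from the stud, with the tip at z≈60.

```bash

python3 -m jog '0.025 0.03 0.4 0 0 0 1;0 0 0.4 0 0 0 1;0 0 0.4 0 0 0 1;0 0 0 0 0 0 1;0 0 0 0 0 0 1'
python3 -m jog '0 0 0.13 0 0 0 1;0 0 0.13 0 0 0 1;0 0 0.13 0 0 0 1;0 0 0.13 0 0 0 1;0 0 0 0 0 0 1'
python3 - <<'E'
from h import *
s=snapshot("wrist");cv2.imwrite("pics/w2.png",s["img"][:,:,::-1])
E
```

```text
time: 4.22
tool_pos: [590.2, -5.5, 286.7]
tcp_rot: [179.9, 0.0, 93.7]
ft_force: [0.5, -0.0, 0.3]
finger_gap: 0.2
grip_force: 0.0
time: 4.85
tool_pos: [589.0, -6.1, 230.7]
tcp_rot: [-179.8, -0.0, 93.6]
ft_force: [-0.2, -0.7, -0.5]
finger_gap: 0.1
grip_force: 0.0
```

View pics/w2.png

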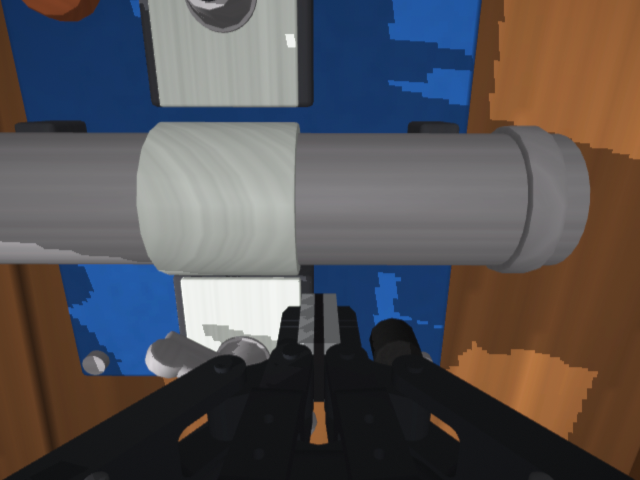

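At (589,−6) with the tip at z≈58, the finger is clear of the hump (300,270), and the wing shows at left (180,355). Starting stroke 1 around the outside of the stud.

```bash

python3 -m jog '-0.049 0.012 0 0 0 0 1;-0.049 0.012 0 0 0 0 1;-0.048 0.010 0 0 0 0 1;-0.048 0.010 0 0 0 0 1' | grep -E 'pos|force'
python3 -m jog '-0.048 -0.003 0 0 0 0 1;-0.048 -0.003 0 0 0 0 1;-0.046 -0.015 0 0 0 0 1;-0.046 -0.015 0 0 0 0 1'| grep -E 'pos|force'
python3 -m jog '-0.041 -0.026 0 0 0 0 1;-0.041 -0.026 0 0 0 0 1;-0.033 -0.036 0 0 0 0 1;-0.033 -0.036 0 0 0 0 1'| grep -E 'pos|force'
python3 - <<'E'
from h import *
a=snapshot("wrist")["img"];b=snapshot("scene")["img"][205:330,255:395]
cv2.imwrite("pics/w3.png",np.hstack([cv2.resize(a,(400,300)),cv2.resize(b,(400,300),interpolation=cv2.INTER_CUBIC)])[:,:,::-1])
E
```

```text
tool_pos: [595.6, -25.7, 232.9]
ft_force: [0.5, 0.6, 0.4]
grip_force: 0.0
tool_pos: [592.9, -44.3, 232.6]
ft_force: [0.7, 2.3, -1.5]
grip_force: 0.8
tool_pos: [581.4, -60.0, 232.8]
ft_force: [1.1, 1.1, 0.2]
grip_force: 0.6
```

View pics/w3.png

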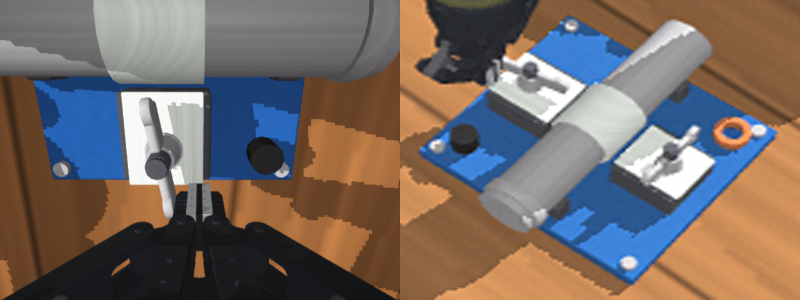

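The wing has swung with the finger to roughly −80° (left panel, tip at (168,215)) with about 2 N of contact. Continuing stroke 1.

```bash

python3 -m jog '-0.023 -0.043 0 0 0 0 1;-0.023 -0.043 0 0 0 0 1;-0.011 -0.048 0 0 0 0 1;-0.011 -0.048 0 0 0 0 1'| grep -E 'pos|ft_force'
python3 -m jog '0.003 -0.048 0 0 0 0 1;0.003 -0.048 0 0 0 0 1;0.015 -0.046 0 0 0 0 1;0.015 -0.046 0 0 0 0 1'| grep -E 'pos|ft_force'
python3 -m jog '0.026 -0.041 0 0 0 0 1;0.026 -0.041 0 0 0 0 1;0.036 -0.033 0 0 0 0 1;0.036 -0.033 0 0 0 0 1'| grep -E 'pos|ft_force'
python3 -m jog '0.043 -0.023 0 0 0 0 1;0.043 -0.023 0 0 0 0 1;0 0 0 0 0 0 1'| grep -E 'pos|ft_force'
python3 - <<'E'
from h import *
a=snapshot("wrist")["img"];b=snapshot("scene")["img"][205:330,255:395]
cv2.imwrite("pics/w4.png",np.hstack([cv2.resize(a,(400,300)),cv2.resize(b,(400,300),interpolation=cv2.INTER_CUBIC)])[:,:,::-1])
E
```

```text
tool_pos: [563.5, -67.8, 232.7]
ft_force: [2.0, 1.3, -0.2]
tool_pos: [544.4, -65.3, 232.7]
ft_force: [1.8, -1.0, -0.9]
tool_pos: [529.0, -53.6, 232.7]
ft_force: [1.5, -1.6, -0.5]
tool_pos: [523.9, -45.1, 232.6]
ft_force: [-0.6, -1.2, -0.6]
```

View pics/w4.png

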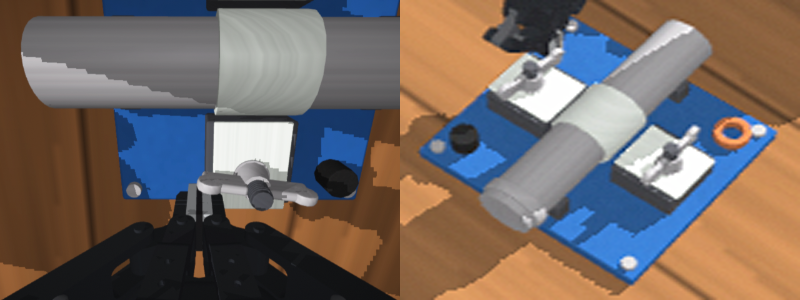

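The wings are now almost parallel to the pipe, slightly past it, so about 170° remain. I'll back off, lift over, and set up stroke 2.

```bash

python3 -m jog '-0.04 0 0 0 0 0 1;0 0 -0.25 0 0 0 1;0 0 -0.25 0 0 0 1;0 0 0 0 0 0 1'| grep -E 'pos|ft_force'
python3 -m jog '0.13 0.225 0 0 0 0 1;0.13 0.225 0 0 0 0 1;0.13 0.225 0 0 0 0 1;0 0 0 0 0 0 1;0 0 0 0 0 0 1'| grep -E 'pos|ft_force'
python3 -m jog '0 0 0.13 0 0 0 1;0 0 0.13 0 0 0 1;0 0 0.13 0 0 0 1;0 0 0.13 0 0 0 1;0 0 0 0 0 0 1'| grep -E 'pos|ft_force'
```

```text
tool_pos: [525.5, -50.0, 285.0]
ft_force: [-0.6, -0.4, -0.5]
tool_pos: [588.7, -6.6, 281.4]
ft_force: [-0.8, 0.3, 0.6]
tool_pos: [588.5, -6.3, 228.8]
ft_force: [-0.4, 0.9, 0.5]
```

```bash

python3 -m jog '-0.049 0.012 0 0 0 0 1;-0.049 0.012 0 0 0 0 1;-0.048 0.010 0 0 0 0 1;-0.048 0.010 0 0 0 0 1' | grep -E 'pos|ft_force'
python3 -m jog '-0.048 -0.003 0 0 0 0 1;-0.048 -0.003 0 0 0 0 1;-0.046 -0.015 0 0 0 0 1;-0.046 -0.015 0 0 0 0 1'| grep -E 'pos|ft_force'
python3 -m jog '-0.041 -0.026 0 0 0 0 1;-0.041 -0.026 0 0 0 0 1;-0.033 -0.036 0 0 0 0 1;-0.033 -0.036 0 0 0 0 1'| grep -E 'pos|ft_force'
python3 -m jog '-0.023 -0.043 0 0 0 0 1;-0.023 -0.043 0 0 0 0 1;-0.011 -0.048 0 0 0 0 1;-0.011 -0.048 0 0 0 0 1'| grep -E 'pos|ft_force'
python3 -m jog '0.003 -0.048 0 0 0 0 1;0.003 -0.048 0 0 0 0 1;0.015 -0.046 0 0 0 0 1;0.015 -0.046 0 0 0 0 1'| grep -E 'pos|ft_force'
python3 -m jog '0.026 -0.041 0 0 0 0 1;0.026 -0.041 0 0 0 0 1;0 0 0 0 0 0 1'| grep -E 'pos|ft_force'
python3 - <<'E'
from h import *
a=snapshot("wrist")["img"]
cv2.imwrite("pics/w5.png",a[:,:,::-1])
E
```

```text
tool_pos: [595.1, -25.7, 231.0]
ft_force: [-1.1, 2.7, 0.5]
tool_pos: [592.4, -44.7, 230.7]
ft_force: [-0.5, 2.4, 0.6]
tool_pos: [580.9, -60.3, 230.8]
ft_force: [1.9, 0.4, -0.4]
tool_pos: [563.0, -68.1, 230.8]
ft_force: [2.0, -0.1, 0.9]
tool_pos: [544.0, -65.5, 230.7]
ft_force: [1.5, -0.6, -0.7]
tool_pos: [535.4, -60.6, 230.6]
ft_force: [0.2, -0.1, -0.7]
```

View pics/w5.png

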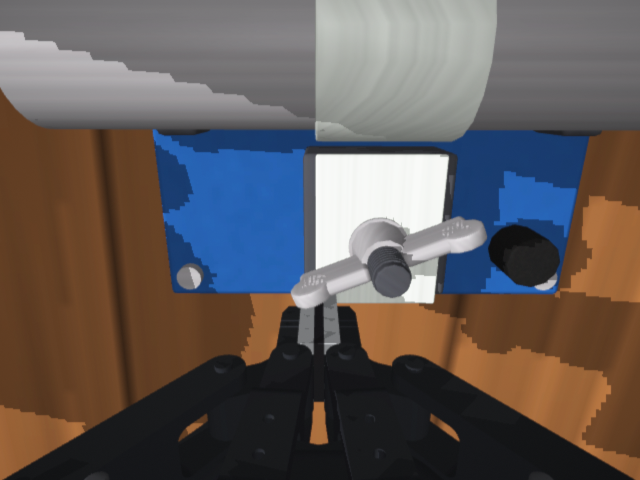

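The left wing tip is at (310,288) and the right at (470,235), so about 20–25° are left. I'll finish with small steps while watching the force.

```bash

python3 -m jog '0.018 -0.016 0 0 0 0 1;0.018 -0.016 0 0 0 0 1;0.018 -0.016 0 0 0 0 1;0.018 -0.016 0 0 0 0 1'| grep -E 'pos|ft_force'
python3 -m jog '0.012 -0.005 0 0 0 0 1;0.012 -0.005 0 0 0 0 1'| grep -E 'pos|ft_force'
python3 -m jog '0.01 0 0 0 0 0 1;0 0 0 0 0 0 1'| grep -E 'pos|ft_force'
python3 - <<'E'
from h import *
a=snapshot("wrist")["img"]
cv2.imwrite("pics/w6.png",a[:,:,::-1])
E
```

```text
tool_pos: [528.9, -53.9, 230.7]
ft_force: [2.1, -0.6, -0.5]
tool_pos: [527.8, -51.6, 230.7]
ft_force: [1.1, -1.0, -0.7]
tool_pos: [527.7, -50.6, 230.6]
ft_force: [0.5, -1.3, 1.2]
```

View pics/w6.png

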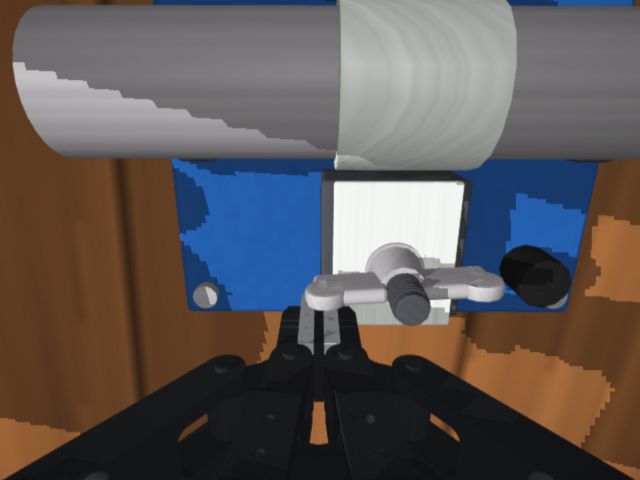

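Only about 3° are left: the wing ends at (325,293) and (485,287). I'll creep in until the stop shows in the force.

```bash

python3 -m jog '0.01 0 0 0 0 0 1;0 0 0 0 0 0 1'| grep -E 'pos|ft_force'
python3 -m jog '0.008 0 0 0 0 0 1;0 0 0 0 0 0 1'| grep -E 'pos|ft_force'
```

```text
tool_pos: [527.6, -49.7, 230.6]
ft_force: [-0.2, -1.1, 0.5]
tool_pos: [527.6, -48.9, 230.6]
ft_force: [-1.0, -0.8, -0.7]
```

```bash

python3 -m jog '0.006 0 0 0 0 0 1;0 0 0 0 0 0 1'| grep -E 'pos|ft_force'
python3 -m jog '0.006 0 0 0 0 0 1;0 0 0 0 0 0 1'| grep -E 'pos|ft_force'
```

```text
tool_pos: [527.6, -48.3, 230.6]
ft_force: [-0.2, -2.3, 0.6]
tool_pos: [527.6, -48.0, 230.7]
ft_force: [-1.6, -5.2, 0.4]
```

The force rises to 5 N and the motion stalls, so the nut is on its stop. Backing away and checking from above.

```bash

python3 -m jog '-0.03 0 0 0 0 0 1;-0.07 0 0 0 0 0 1;0 0 -0.3 0 0 0 1;0 0 -0.4 0 0 0 1;0 0 -0.4 0 0 0 1'| grep -E 'pos|ft_force'
python3 -m jog '-0.2 0.2 -0.4 0 0 0 1;0 0 -0.2 0 0 0 1;0 0 0 0 0 0 1;0 0 0 0 0 0 1'| grep -E 'time|pos|ft_force'
python3 - <<'E'
from h import *
a=snapshot("wrist")["img"]
cv2.imwrite("pics/w7.png",a[:,:,::-1])
E
```

```text
tool_pos: [528.2, -57.9, 341.8]
ft_force: [1.5, -0.2, 0.8]
time: 16.32
tool_pos: [548.8, -76.0, 398.7]
ft_force: [-0.0, 0.3, -0.9]
```

View pics/w7.png

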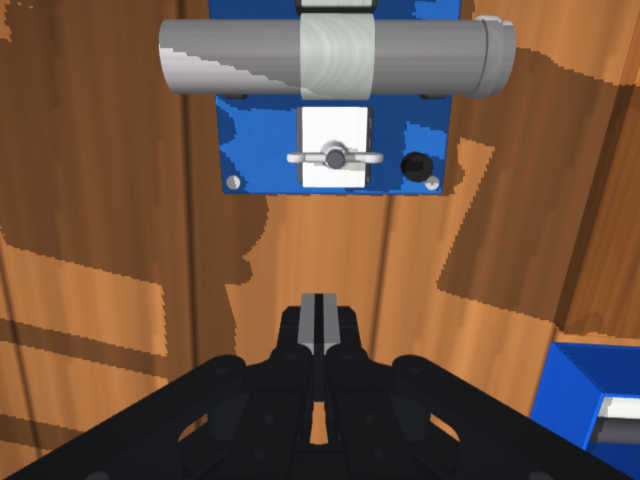

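The loose nut's wings, (290,158) to (380,158), lie parallel to the pipe. It is seated and the hand is clear.

```bash
python3 -c "
from bench import *
print(hand_in())"
```

```text
the job is handed in; nothing more can be done
None
```

I ran the loose wing nut (−y side) down to its stop in two fingertip strokes, with readings of about 5 N at most, and handed the job in at about 16 s with the hand clear; the tight nut and loose items were never touched, and the hand-in returned no verdict.

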